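# Seat the keyed plaque in the display stand and latch it

## Robot

A 7-joint arm with a two-finger parallel gripper is mounted at the origin on the work surface. World frame = base frame: x ahead of the robot, y to its left, z up, the work surface at z = 0. Lengths are in m, angles in degrees, forces in N, time in s.
With the tool pointing down it reaches from about 0.425 to 0.875 m from the base axis. Payload 4.7 kg.
Tool frame: the origin (TCP) lies midway between the tips of the shut fingers; the grasp point (between the pads) lies env.grip_point_offset behind it (env.grip_point_offset is the distance from the TCP to the grasp point, in m); z points along the fingers, y is the line along which they close (so a half turn about z gives the same grasp; the last joint's range is limited). The gripper opens to 87 mm and grips with 3 to 60 N. Pads are 19 mm wide; open, the fingers measure 117 mm over their backs; the gripper's body (75 mm by 190 mm) begins 51 mm behind the grasp point.
Start: joints at [-68.348, 18.392, -4.016, 83.108, 1.295, 78.541, -3.26], TCP at [0.231, 0.607, 0.223] pointing down, gripper open.
Joint ranges: [-163.93, 163.93], [-17.29, 119.83], [-79.2, 71.16], [3.27, 140.29], [-89.18, 269.18], [5.43, 117.66], [-154.24, 154.24]. Speed limits (degrees/s): [147.25, 147.25, 180, 180, 180, 180, 180].

## Interface

Orientations are given as [roll, pitch, yaw] about the fixed x, y, z axes, in that order (R = Rz(yaw) Ry(pitch) Rx(roll)).
In Python, from cell import env gives the robot as it stands.
- The arm moves only by the shell command python3 -m creep 'ROWS' [FORCE]. ROWS is a JSON object of lists of equal length, an entry for each row: "translation": the shift along the tool's x, y, z in units of 0.08 m (1.0 is 0.08 m), a list of three; "turn": the turn, a rotation vector about the tool's x, y, z in units of 180 degrees (1.0 is 180 degrees), a list of three; "grip": the opening, from 0 (shut) to 1 (fully open). In form: {"translation": [[x, y, z], ...], "turn": [[ax, ay, az], ...], "grip": [grip, ...]}. A call has 1 to 5 rows; each row shifts and turns the commanded pose from where the row before left it, along the tool's axes as they then stand; what a row does not reach is not made up. A row lasts 1/8 s, in which the tool goes at most 62.5 mm and 10.7 degrees, less where a joint would pass 70% of its speed; a pose out of reach is approached as far as the arm can. A call with a number of a shift or a turn outside -1 to 1 is refused whole. A call with a gripper value outside its range is refused whole. The fingers move at their own pace and stop on an object; FORCE is the grip in N (left out, the last holds). Time passes only in rows, so rows that do not move let the fingers close. It gives the time, the measured TCP pose, the force, the opening and the grip force at its end, in the units of the state.
- env.get_obs(): the state, without advancing time (a new reading comes with each control period).
- env.read_camera(name): name is "side" or "top"; returns a dict with "frame" (420x560x3 uint8, red, green, blue), "z_map" (420x560 float32, m along the optical axis (not along the pixel's ray), 0 where there is no reading), "K" (3x3 intrinsics, pixels), "rvec" (rotation vector, rad) and "tvec" (3), from world to camera coordinates, as OpenCV has them. Camera axes: x right, y down, z forward; pixel columns grow to the right and rows downward; lengths in m; the calibration is good to about 2 mm. A picture is of the moment at which its call begins.
- env.sign_off(): hands the job in; it is judged then, once.
The state is a dict: "time_s": time; "qpos": joint angles; "joint_velocities": joint speeds; "effort": joint torques, N m; "tool_pos": TCP position; "tool_rot": TCP orientation; "force": force on the tool from outside, world axes, zero at the start; "wrist_torque": the same for the moment, N m; "grip_width": finger opening in m; "grasp_force": force on a finger pad.
Only numpy, scipy, OpenCV 4.12 (cv2) and the standard library are available. Lean on these libraries where they do the work, as an engineer would, in place of code of your own. Each camera call takes 0.05 s, during which the arm holds its last target. There are 200 camera calls.

## Task

Take the plaque that has a tongue and a heel from the stock rack and mount it in the display stand: tilt it so that its tongue goes into the slot and under the brass catch, then straighten it until it stands upright with its lower edge fully down on the slot's floor. Then turn the brass latch fully over its heel, and leave the plain plaque and the other goods where they stand.

Things in the scene. Friction and masses are not known exactly. Their poses are not given: they have to be found in the camera images.
- plaque: Loose keyed plaque, light wood, dark pine tree on both faces, 90 g, 8 mm thick (its x). Panel 96 mm wide (y -48 to +48), 75 mm high (z), with a low tongue at one lower corner (y +48 to +72, 9 mm high) and a taller heel at the other (y -48 to -72, 24 mm high): one straight lower edge of 144 mm. Origin: middle of that edge. Starts upright in one of the rack's troughs.
- tongue_tip (a point): Outer end of the plaque's tongue, at its lower edge (plaque x 0, y +72, z 0 mm).
- heel_end (a point): Outer end of the plaque's heel, at its lower edge (plaque x 0, y -72, z 0 mm).
- plain_plaque: The other plaque, same wood and picture, a plain rectangle 118 x 75 x 8 mm without tongue or heel, standing in the other trough. It stays where it is. Origin: middle of its lower edge.
- rack: Fixed plywood stock rack, base 160 x 130 x 12 mm, with two troughs along its y, at x -38 and +38 mm, each between two walls 90 mm long, 9 mm thick, 25 mm high (trough floor 12 mm, wall tops 37 mm above the table). Which plaque stands in which trough varies. Origin: centre of the underside.
- stand: Fixed wooden display stand, 60 mm (x) by 222 mm (y) by 40 mm high, with one slot along its y, a brass catch at the slot's +y end and a brass turn-latch at its -y end. The plaque's tongue end must point to the stand's +y. Origin: centre of the underside; z up.
- slot (a point): Middle of the slot's floor, 14 mm above the table. The slot runs from stand y -76 to +76 mm, is 10.5 mm wide, and its long edges are chamfered over the top 6 mm, to 22 mm wide at the stand's top (z 40 mm).
- catch (a point): Lower inner edge of the catch, which bridges the slot from stand y +60 (here) to +76 mm, 18 to 26 mm above the slot's floor. It leaves an open mouth of 136 mm, so the plaque enters only with the tongue end tilted down (15 to 20 degrees does), the tongue is slid along under the catch, and the plaque is then straightened.
- latch (a joint): Angle of the turn-latch, rad: 0 = closed, arm along the stand's +y over the slot's end and the heel of a seated plaque; 1.57 = open, pointing to the stand's -x (stop at 1.75). Opens counter-clockwise seen from above, light friction (1.5 N at the knob), stays where left. Arm 14 mm wide, 42 mm long from the pivot, from 41.5 to 47.5 mm above the table.
- latch_pivot (a point): Point on the latch's pivot axis (stand x 0, y -96 mm), 41.5 mm above the table. The pivot's cap rises to 49.5 mm.
- latch_knob (a point): Middle of the upright round knob on the latch's arm, 22 mm from the pivot; 14 mm diameter, from 47.5 to 71.5 mm above the table; this point is 59.5 mm above the table.
- tumbler: Bystander: amber glass tumbler, 76 mm wide, 85 mm high, open top. Origin: centre of its underside.
- figure: Bystander: dark wooden turned figure, 64 mm base, 172 mm high. Origin: centre of its underside.
- candle: Bystander: upright grey candle, 42 mm diameter, 150 mm high. Origin: centre of its underside.
- bowl: Bystander: white bowl, 90 mm wide, 40 mm high. Origin: centre of its underside.
- flask: Bystander: closed amber jar, 68 mm diameter, 90 mm high. Origin: centre of its underside.
- deer: Bystander: wooden deer ornament, about 75 mm long, 22 mm thick, 128 mm high. Origin: centre of its underside.
There are look-alikes about, which are no part of the job. What is shaped like the stand but pink or purple is not meant.

How it is judged (in metres and radians):
At the end, for the whole second after the job is handed in: The keyed plaque stands in the stand's slot: both ends of its lower edge within 3.5 mm of the slot's floor, tongue at least 5 mm under the catch, upright within 8 degrees; the latch is within 0.25 rad of closed; the plaque is at rest (x of plaque in the frame of stand between -0.004 and 0.004 m and y of tongue_tip in the frame of stand between 0.065 and 0.078 m and z of each of tongue_tip, heel_end in the frame of stand below 0.0175 m and y of heel_end in the frame of stand above -0.078 m and angle between plaque's own z axis and vertical below 0.14 rad and value of joint latch below 0.25 rad and linear speed of plaque below 0.01 m/s); the robot touches nothing.
It fails at once if the plain plaque is moved more than 20 mm or tipped (distance of plain_plaque from where it was at the start of the episode above 0.02 m or angle between plain_plaque's own z axis and vertical above 0.4 rad).
It fails at once if one of the other goods is moved more than 30 mm or knocked over (distance of any of tumbler, figure, candle, bowl, flask, deer from where it was at the start of the episode above 0.03 m or angle between any of tumbler, figure, candle, bowl, flask, deer's own z axis and vertical above 0.4 rad).
It also fails if it takes over 58 s, if anything falls off the work surface, if the arm or the gripper's body presses on something with over 40 N, if the wrist force passes 120 N, or if a joint passes its speed limit or range.

## Working session

There is one attempt and no reset: what is moved stays moved. The work goes in short steps, Python scripts to look and compute and a shell command to move; the robot and the scene stay as the last step left them, time stands still between calls to the robot, and variables do not carry over. Pictures are saved under pics/ and viewed, at most 10 in all, crops included, and the job is handed in when it is done.

```bash
ls; mkdir -p pics
cat > h.py <<'E'
import numpy as np, cv2
from cell import env
def cam(n):
    c=env.read_camera(n); c={k:(np.array(v) if k!='x' else v) for k,v in c.items()}
    c['R']=cv2.Rodrigues(c['rvec'].astype(float))[0]; c['t']=c['tvec'].astype(float).ravel(); return c
def world(c):
    "per-pixel world points from the depth map"
    z=c['z_map'].astype(float); v,u=np.indices(z.shape)
    p=np.stack([u,v,np.ones_like(z)],-1)@np.linalg.inv(c['K']).T*z[...,None]
    return (p-c['t'])@c['R']
def ray(c,u,v,h):
    "pixel -> world point on plane z=h"
    d=np.linalg.inv(c['K'])@[u,v,1]@c['R']; o=-c['R'].T@c['t']
    return o+d*(h-o[2])/d[2]
def proj(c,P): return cv2.projectPoints(np.atleast_2d(np.array(P,float)),c['rvec'].astype(float),c['t'],c['K'],None)[0][:,0]
def save(n,im): cv2.imwrite('pics/'+n,im[...,::-1])
E
python3 - <<'E'
from h import *
for n in('side','top'):
    c=cam(n); save(n+'0.png',c['frame']); print(n,c['K'].tolist(),(-c['R'].T@c['t']).round(3),c['R'].round(2).tolist())
print(env.grip_point_offset,env.get_obs())
E
```

```text
pics
side [[531.1474248226708, 0.0, 289.0664252646994], [0.0, 531.1474248226708, 209.00442569946296], [0.0, 0.0, 1.0]] [ 0.252 -1.102  0.979] [[0.98, -0.21, 0.02], [-0.12, -0.6, -0.79], [0.18, 0.77, -0.61]]
top [[399.80888143896317, 0.0, 278.06133944982946], [0.0, 399.80888143896317, 214.9484771950621], [0.0, 0.0, 1.0]] [0.376 0.101 1.173] [[0.02, -1.0, 0.01], [-0.99, -0.03, -0.15], [0.15, -0.01, -0.99]]
0.0187 {'time_s': 0.1, 'qpos': array([-68.34779994,  18.43599446,  -4.01451955,  83.16864842,
         1.2964791 ,  78.54029559,  -3.25860237]), 'joint_velocities': array([-0.02737447, -0.05326562,  0.01526197, -0.15447436, -0.00484742,
        0.01009284,  0.05330456]), 'effort': array([-4.25312282e-04, -4.92568731e+01, -4.05983124e-01, -3.13400316e+01,
       -6.40881015e-02,  3.94188822e-02,  7.35150070e-05]), 'tool_pos': array([0.23117778, 0.60696793, 0.2215509 ]), 'tool_rot': array([-1.79900372e+02,  7.21572176e-03,  1.59158150e+02]), 'force': array([-0.84794601,  0.56354874,  0.78866083]), 'wrist_torque': array([ 0.00697654,  0.0128649 , -0.05045575]), 'grasp_force': 0.0, 'grip_width': 0.08701240494715894}
```

View pics/side0.png

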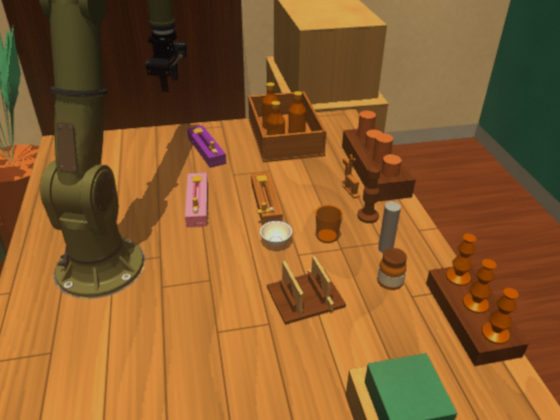

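View pics/top0.png

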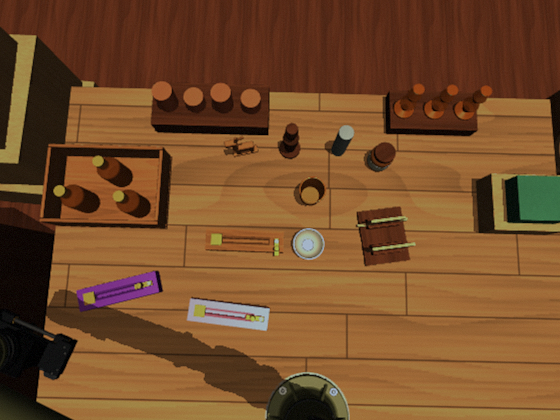

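The stand is the orange-wood one at top (245,244) and side (265,197). The pink one at top (228,314) and the purple one at (118,290) are look-alikes. The rack is at top (384,235). Its plaques are at top (383,222), far, and (393,247), near. I'll crop both to decide which is keyed.

Run:
```python
from h import *
s=cam('side');t=cam('top')
a=cv2.resize(s['frame'][245:325,260:350],None,fx=4.4,fy=4.4,interpolation=cv2.INTER_CUBIC)
b=cv2.resize(t['frame'][200:270,350:420],None,fx=5,fy=5,interpolation=cv2.INTER_CUBIC)
d=cv2.resize(t['frame'][225:262,198:330],None,fx=5.9,fy=5.9,interpolation=cv2.INTER_CUBIC)
im=np.zeros((352+230,790,3),np.uint8); im[:352,:396]=a;im[:350,400:750]=b;im[355:355+min(218,d.shape[0]),:d.shape[1]]=d[:218]
save('crop1.png',im)
for n,c,(r0,r1,c0,c1) in(('top',t,(200,270,350,420)),('side',s,(245,325,260,350))):
    W=world(c)[r0:r1,c0:c1].reshape(-1,3); W=W[(W[:,2]>.05)&(W[:,2]<.12)]
    print(n,len(W),np.percentile(W,[0,5,50,95,100],axis=0).round(3).tolist())
    # split in two by kmeans along x
    _,l,ce=cv2.kmeans(W[:,:2].astype(np.float32),2,None,(3,50,1e-4),5,0)
    for k in(0,1):
        P=W[l.ravel()==k]; m=cv2.fitLine(P[:,:2].astype(np.float32),cv2.DIST_HUBER,0,.01,.01).ravel()
        u=(P[:,:2]-m[2:])@m[:2]; print(k,len(P),m.round(4),u.min().round(4),u.max().round(4),'z',P[:,2].max().round(4))
```

```text
top 308 [[0.456, -0.282, 0.05], [0.46, -0.269, 0.058], [0.48, -0.212, 0.085], [0.548, -0.164, 0.089], [0.555, -0.161, 0.093]]
0 156 [ 0.1532 -0.9882  0.4677 -0.2189] -0.0558 0.0637 z 0.0927
1 152 [ 0.1529 -0.9882  0.5419 -0.2057] -0.0454 0.0508 z 0.091
side 646 [[0.457, -0.287, 0.05], [0.46, -0.282, 0.053], [0.479, -0.227, 0.076], [0.55, -0.174, 0.087], [0.555, -0.162, 0.09]]
0 303 [ 0.1603 -0.9871  0.5416 -0.2161] -0.0535 0.0477 z 0.0905
1 343 [ 0.1628 -0.9867  0.4669 -0.2298] -0.0621 0.0587 z 0.0904
```

View pics/crop1.png

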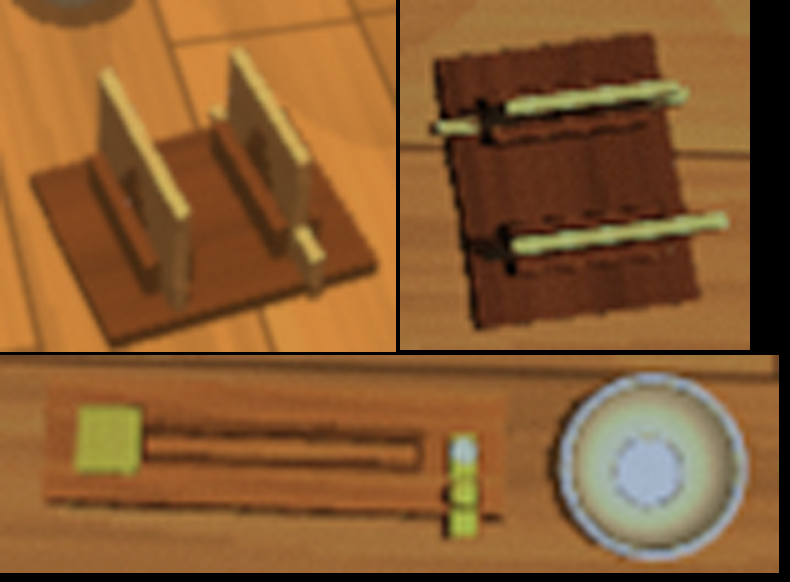

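Run:
```python
from h import *
s=cam('side');t=cam('top')
a=np.array([.157,-.9876])  # rack dir (towards -y)
o=np.array([.5416,-.21]); n=np.array([.9876,.157])
for nm,c in(('top',t),('side',s)):
    W=world(c).reshape(-1,3); F=c['frame'].reshape(-1,3); d=W[:,:2]-o; u=d@a; v=d@n
    print(nm)
    for lo in np.arange(-.09,.095,.008):
        m=(u>lo)&(u<=lo+.008)&(abs(v)<.008)&(W[:,2]>.014)&(W[:,2]<.11)
        if m.any(): print(round(lo*1e3),m.sum(),'z',np.percentile(W[m,2],[0,50,100]).round(4),'v',np.median(v[m]).round(4))
# stand: colours
for nm,c in(('top',t),('side',s)):
    W=world(c); hsv=cv2.cvtColor(c['frame'],cv2.COLOR_RGB2HSV)
    box={'top':(220,270,198,292),'side':(170,228,245,290)}[nm]
    m=np.zeros(W.shape[:2],bool); m[box[0]:box[1],box[2]:box[3]]=1
    top=m&(abs(W[...,2]-.04)<.003)&(W[...,0]>.3)
    P=W[top][:,:2].astype(np.float32); r=cv2.minAreaRect(P); print(nm,'stand top',len(P),r, cv2.boxPoints(r).round(4).tolist())
    br=m&(hsv[...,0]>=22)&(hsv[...,0]<=34)&(hsv[...,1]>100)&(hsv[...,2]>110)
    k,l,st,ce=cv2.connectedComponentsWithStats(br.astype(np.uint8))
    for i in range(1,k):
        if st[i,4]>5: print('brass',ce[i].round(1),st[i].tolist(),np.median(W[l==i],axis=0).round(4))
    high=m&(W[...,2]>.052)&(W[...,2]<.08); print('knob',high.sum(),W[high].mean(0).round(4) if high.any() else '')
c=t;W=world(t)
m=(W[...,2]>.03)&(W[...,2]<.045);m[:,:290]=0;m[:,330:]=0;m[:225]=0;m[265:]=0
print('bowl rim',cv2.minEnclosingCircle(W[m][:,:2].astype(np.float32)))
```

```text
top
-74 8 z [0.0167 0.0187 0.0219] v 0.0013
-66 7 z [0.0168 0.0197 0.0216] v 0.0032
-58 10 z [0.0143 0.0187 0.0228] v 0.0021
-50 33 z [0.0169 0.0599 0.0878] v 0.0008
-42 21 z [0.0323 0.0731 0.0899] v -0.0014
-34 19 z [0.0243 0.0684 0.0903] v -0.0015
-26 21 z [0.033  0.0638 0.0895] v -0.0016
-18 19 z [0.0366 0.078  0.0899] v -0.0013
-10 20 z [0.0335 0.0671 0.0896] v -0.002
-2 19 z [0.0321 0.0774 0.0889] v -0.0019
6 17 z [0.0307 0.0829 0.0889] v -0.0014
14 21 z [0.0339 0.064  0.0869] v -0.0018
22 20 z [0.0325 0.0769 0.0903] v -0.0017
30 19 z [0.0309 0.0724 0.0881] v -0.0018
38 17 z [0.0252 0.0829 0.0909] v -0.0017
46 3 z [0.0335 0.0336 0.0831] v -0.0016
54 6 z [0.0273 0.0356 0.0388] v -0.0005
62 7 z [0.023  0.0351 0.0373] v 0.0018
70 1 z [0.0319 0.0319 0.0319] v -0.0012
side
-74 3 z [0.0158 0.0184 0.0203] v 0.0031
-66 8 z [0.0145 0.0177 0.0236] v 0.0013
-58 1 z [0.0209 0.0209 0.0209] v 0.0004
-50 16 z [0.0329 0.0627 0.085 ] v -0.0013
-42 31 z [0.0336 0.0635 0.0886] v -0.0013
-34 31 z [0.0333 0.0655 0.0866] v -0.0016
-26 34 z [0.0323 0.0638 0.0894] v -0.0015
-18 33 z [0.0332 0.0578 0.08
[... 626 characters left out ...]
3951], [0.5088000297546387, 0.07829999923706055], [0.510699987411499, 0.2994999885559082], [0.4505000114440918, 0.30000001192092896]]
brass [216. 239.] [211, 234, 11, 11, 120] [0.479  0.2695 0.0402]
brass [276. 249.] [274, 243, 5, 13, 54] [0.4528 0.0989 0.0478]
knob 21 [0.456  0.0967 0.0696]
side stand top 483 ((0.4750171899795532, 0.1550617516040802), (0.07520709931850433, 0.2839643955230713), 0.8677736520767212) [[0.43529999256134033, 0.29649999737739563], [0.43959999084472656, 0.012500000186264515], [0.5148000121116638, 0.013700000010430813], [0.5105000138282776, 0.29760000109672546]]
knob 33 [0.4572 0.0903 0.0633]
bowl rim ((0.4743277132511139, 0.006392296403646469), 0.04443374648690224)
```

The far plaque, at top (383,222), is the keyed one: it has stubs at both ends, with the heel toward -y (top at z≈36 mm) and the tongue toward +y (z≈21 mm), and its span is about 146 mm. The near one, at (393,247), is a plain slab. The stand's catch is at its +y end (216,239), and the latch is open toward -x, with its knob near (276,249).

```bash
cat >> h.py <<'E'
from scipy.spatial.transform import Rotation as Ro
def delta(p,rpy):
    "shift (before turning) and turn, tool axes, in row units"
    o=env.get_obs(); A=Ro.from_euler('xyz',o['tool_rot'],degrees=True); B=Ro.from_euler('xyz',rpy,degrees=True)
    sA=A.inv().apply(np.array(p)-o['tool_pos'])/.08; sB=B.inv().apply(np.array(p)-o['tool_pos'])/.08
    w=(A.inv()*B).as_rotvec()/np.pi
    print('shift(cur)',sA.round(3),'shift(if turned first)',sB.round(3),'turn',w.round(4),'deg',np.linalg.norm(w)*180)
E
python3 -c "
from h import *
delta([.45,.2,.24],[180,0,99])"
```

```text
shift(cur) [-4.367 -3.785 -0.22 ] shift(if turned first) [-5.456  1.904 -0.222] turn [-1.000e-04  1.000e-04  3.342e-01] deg 60.155821127338776
```

```bash
python3 -m creep '{"translation":[[-0.55,-0.47,-0.03],[-0.55,-0.47,-0.03],[-0.55,-0.47,-0.03],[-0.55,-0.47,-0.03],[-0.55,-0.47,-0.03]],"turn":[[0,0,0],[0,0,0],[0,0,0],[0,0,0],[0,0,0]],"grip":[1,1,1,1,1]}' 25
python3 -m creep '{"translation":[[-0.55,-0.47,-0.03],[-0.55,-0.47,-0.03],[-0.5,-0.47,-0.03],[0,0,0],[0,0,0]],"turn":[[0,0,0],[0,0,0],[0,0,0],[0,0,0.055],[0,0,0.055]],"grip":[1,1,1,1,1]}'
python3 -m creep '{"translation":[[0,0,0],[0,0,0],[0,0,0],[0,0,0],[0,0,0]],"turn":[[0,0,0.055],[0,0,0.055],[0,0,0.055],[0,0,0.055],[0,0,0.004]],"grip":[1,1,1,1,1]}'
python3 -c "
from h import *
delta([.5416,-.209,.16],[180,0,99])"
```

```text
time_s: 0.92
tool_pos: [0.3708, 0.3517, 0.2349]
tool_rot: [180.0, 0.0, 159.2]
force: [1.3, -0.0, 0.9]
grip_width: 0.0871
grasp_force: 0.0
time_s: 1.55
tool_pos: [0.4499, 0.2017, 0.242]
tool_rot: [180.0, -0.0, 138.9]
force: [-0.6, -0.0, -0.2]
grip_width: 0.0869
grasp_force: 0.0
time_s: 2.17
tool_pos: [0.4495, 0.2025, 0.2419]
tool_rot: [180.0, -0.0, 99.1]
force: [0.3, 0.2, -0.3]
grip_width: 0.0867
grasp_force: 0.0
shift(cur) [-5.261  0.323  1.022] shift(if turned first) [-5.261  0.332  1.023] turn [ 0.0001 -0.      0.0006] deg 0.10314616077744719
```

```bash
python3 -m creep '{"translation":[[-0.66,0.04,0],[-0.66,0.04,0],[-0.66,0.04,0],[-0.66,0.04,0],[-0.66,0.04,0]],"turn":[[0,0,0],[0,0,0],[0,0,0],[0,0,0],[0,0,0]],"grip":[1,1,1,1,1]}'
python3 -m creep '{"translation":[[-0.66,0.04,0],[-0.66,0.04,0],[-0.64,0.04,0.2],[0,0,0.42],[0,0,0.4]],"turn":[[0,0,0],[0,0,0],[0,0,0],[0,0,0],[0,0,0]],"grip":[1,1,1,1,1]}'
python3 -m creep '{"translation":[[0,0,0]],"turn":[[0,0,0]],"grip":[1]}'
python3 - <<'E'
from h import *
delta([.5416,-.209,.055],[180,0,99])
s=cam('side');t=cam('top')
W=world(s); 
a=cv2.resize(s['frame'][190:330,240:380],None,fx=4,fy=4,interpolation=cv2.INTER_CUBIC)
save('hover.png',a)
E
```

```text
time_s: 2.8
tool_pos: [0.507, -0.0573, 0.242]
tool_rot: [179.9, -0.0, 99.2]
force: [0.5, 1.0, 0.5]
grip_width: 0.0871
grasp_force: 0.0
time_s: 3.42
tool_pos: [0.5409, -0.21, 0.1592]
tool_rot: [180.0, 0.0, 99.1]
force: [-0.2, 1.5, 0.5]
grip_width: 0.0873
grasp_force: 0.0
time_s: 3.55
tool_pos: [0.5391, -0.2083, 0.1578]
tool_rot: [-179.7, -0.1, 99.2]
force: [0.0, -0.0, -0.4]
grip_width: 0.0873
grasp_force: 0.0
shift(cur) [-0.016  0.036  1.285] shift(if turned first) [-0.013  0.03   1.285] turn [-0.0016 -0.0006  0.0009] deg 0.34385432174223945
```

View pics/hover.png

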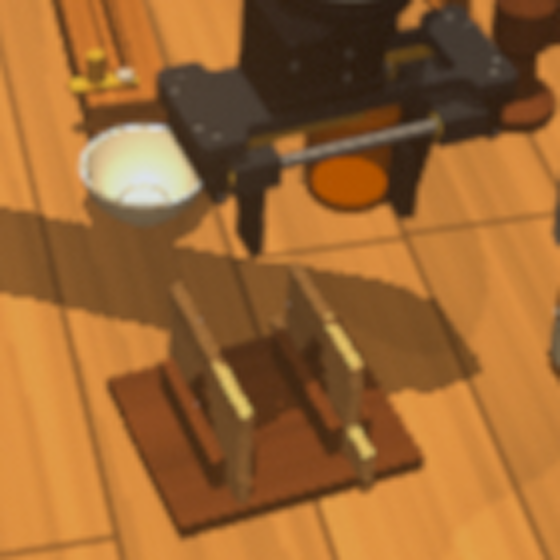

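The open fingers straddle the far, keyed plaque (crop (330,350)), and the near finger is clear of the plain one (crop (210,390)). I'll descend with a narrower opening and grip.

```bash
python3 -m creep '{"translation":[[0,0.02,0.3],[0,0,0.4],[0,0,0.4],[0,0,0.2],[0,0,0]],"turn":[[0,0,0],[0,0,0],[0,0,0],[0,0,0],[0,0,0]],"grip":[0.6,0.6,0.6,0.6,0.6]}'
python3 -m creep '{"translation":[[0,0,0],[0,0,0],[0,0,0],[0,0,0],[0,0,0]],"turn":[[0,0,0],[0,0,0],[0,0,0],[0,0,0],[0,0,0]],"grip":[0,0,0,0,0]}' 30
```

```text
time_s: 4.28
tool_pos: [0.5427, -0.2087, 0.0564]
tool_rot: [-180.0, -0.0, 99.1]
force: [0.6, -0.2, 0.4]
grip_width: 0.0535
grasp_force: 0.0
time_s: 4.9
tool_pos: [0.5425, -0.2087, 0.0562]
tool_rot: [180.0, -0.0, 99.0]
force: [0.3, 0.4, 0.5]
grip_width: 0.01
grasp_force: 0.0
```

```bash
python3 -m creep '{"translation":[[0,0,0],[0,0,0],[0,0,0]],"turn":[[0,0,0],[0,0,0],[0,0,0]],"grip":[0,0,0]}' 30
python3 -m creep '{"translation":[[0,0,-0.1],[0,0,-0.4],[0,0,-0.6],[0,0,-0.5],[0,0,0]],"turn":[[0,0,0],[0,0,0],[0,0,0],[0,0,0],[0,0,0]],"grip":[0,0,0,0,0]}'
python3 - <<'E'
from h import *
delta([.4797,.16,.18],[180,0,89.5])
E
```

```text
time_s: 5.28
tool_pos: [0.5425, -0.2087, 0.0562]
tool_rot: [180.0, -0.0, 99.0]
force: [-0.1, 1.2, 1.1]
grip_width: 0.008
grasp_force: 30.0
time_s: 5.9
tool_pos: [0.5446, -0.2099, 0.1881]
tool_rot: [179.6, 0.1, 99.0]
force: [-0.9, -0.6, -1.4]
grip_width: 0.0081
grasp_force: 30.0
shift(cur) [ 4.694 -0.077  0.09 ] shift(if turned first) [ 4.616 -0.851  0.102] turn [0.0022 0.0006 0.0529] deg 9.531687838859392
```

```bash
python3 -m creep '{"translation":[[0,0,0],[0.6,-0.12,0],[0.6,-0.12,0],[0.6,-0.12,0],[0.6,-0.12,0]],"turn":[[0,0,0.053],[0,0,0],[0,0,0],[0,0,0],[0,0,0]],"grip":[0,0,0,0,0]}'
python3 -m creep '{"translation":[[0.6,-0.12,0],[0.6,-0.12,0],[0.6,-0.08,0],[0.4,-0.05,0.1],[0,0,0]],"turn":[[0,0,0],[0,0,0],[0,0,0],[0,0,0],[0,0,0]],"grip":[0,0,0,0,0]}'
python3 -m creep '{"translation":[[0,0,0]],"turn":[[0,0,0]],"grip":[0]}'
python3 - <<'E'
from h import *
s=cam('side');t=cam('top'); o=env.get_obs(); p=o['tool_pos']; print(p,o['tool_rot'])
im=np.zeros((560,790,3),np.uint8)
im[:,:395]=cv2.resize(s['frame'][90:230,215:314],(395,560),interpolation=cv2.INTER_CUBIC)
im[:480,400:]=cv2.resize(t['frame'][190:285,195:272],(390,480),interpolation=cv2.INTER_CUBIC)
save('held.png',im)
for nm,c in(('side',s),('top',t)):
    W=world(c).reshape(-1,3); d=W-p
    m=(abs(d[:,0])<.02)&(abs(d[:,1])<.09)&(W[:,2]>.11)&(d[:,2]<.0)
    hsv=cv2.cvtColor(c['frame'],cv2.COLOR_RGB2HSV).reshape(-1,3)
    m&=hsv[:,2]>60
    P=d[m]; print(nm,len(P))
    for lo in np.arange(-.09,.09,.008):
        k=(P[:,1]>lo)&(P[:,1]<=lo+.008)
        if k.sum()>2: print(round(lo*1e3),k.sum(),'x',np.median(P[k,0]).round(4),'z',P[k,2].min().round(4),P[k,2].max().round(4),'y',P[k,1].min().round(4),P[k,1].max().round(4))
E
```

```text
time_s: 6.52
tool_pos: [0.5045, -0.0149, 0.1831]
tool_rot: [-179.9, 0.0, 89.5]
force: [0.5, 0.2, -0.9]
grip_width: 0.008
grasp_force: 30.0
time_s: 7.15
tool_pos: [0.4757, 0.1625, 0.1743]
tool_rot: [-179.8, 0.1, 89.8]
force: [-0.3, -0.5, -2.4]
grip_width: 0.0078
grasp_force: 30.0
time_s: 7.28
tool_pos: [0.4774, 0.1587, 0.1755]
tool_rot: [-179.9, 0.1, 89.5]
force: [0.5, -0.1, -0.4]
grip_width: 0.008
grasp_force: 30.0
[0.47794715 0.15823743 0.17598097] [-1.79990331e+02  2.91566139e-02  8.93638165e+01]
side 119
-82 11 x -0.001 z -0.0443 -0.0244 y -0.0789 -0.0742
-74 16 x -0.0007 z -0.0498 -0.0184 y -0.0738 -0.0671
-66 4 x -0.0012 z -0.034 -0.0209 y -0.0644 -0.0597
-58 13 x -0.0024 z -0.0442 -0.0027 y -0.0574 -0.0502
-50 18 x 0.0015 z -0.0318 -0.0024 y -0.0498 -0.0428
-42 10 x -0.0027 z -0.045 -0.0052 y -0.0418 -0.0356
-34 3 x -0.0037 z -0.0382 -0.019 y -0.0337 -0.028
-26 11 x -0.0029 z -0.0386 -0.0008 y -0.026 -0.0189
-18 6 x -0.004 z -0.023 -0.0007 y -0.0149 -0.0107
-10 9 x -0.0029 z -0.0437 -0.001 y -0.01 -0.004
-2 3 x -0.0031 z -0.0259 -0.0158 y 0.0055 0.006
6 5 x -0.0025 z -0.0445 -0.0217 y 0.0093 0.0128
22 3 x -0.0025 z -0.0431 -0.0285 y 0.0257 0.0294
46 3 x -0.0018 z -0.0453 -0.0382 y 0.0466 0.0502
top 17
-74 11 x -0.0005 z -0.0378 -0.0191 y -0.0713 -0.0661
-66 6 x -0.0003 z -0.0399 -0.0199 y -0.0638 -0.061
```

View pics/held.png

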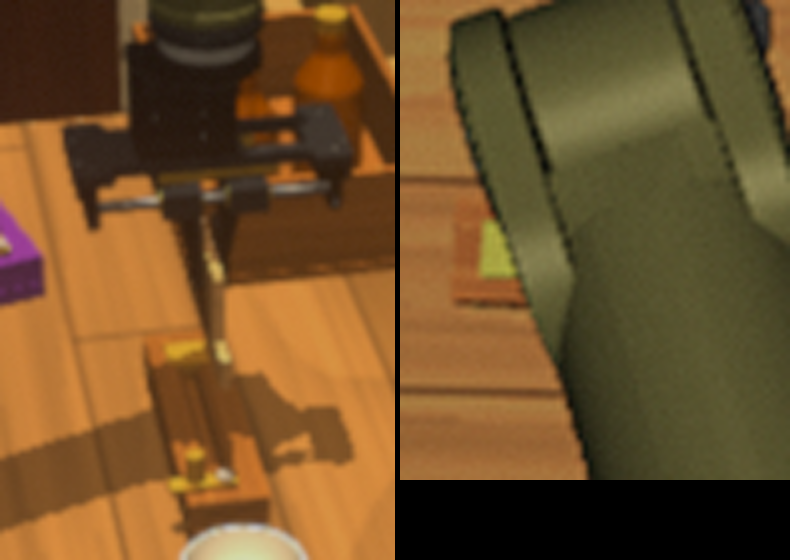

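Held upright with the heel toward the camera at left crop (222,350), and the slot lies below it, centred near (200,400). I'll measure the slot's line in the side view to set x.

Run:
```python
from h import *
s=cam('side')
W=world(s)[165:232,245:290].reshape(-1,3)
F=W[(W[:,0]>.43)&(W[:,0]<.53)&(W[:,1]>.10)&(W[:,1]<.30)]
for lo in np.arange(.10,.30,.02):
    P=F[(F[:,1]>lo)&(F[:,1]<=lo+.02)]; T=P[abs(P[:,2]-.040)<.003]; S=P[(P[:,2]<.033)&(P[:,2]>.008)&(abs(P[:,0]-.48)<.02)]
    print(lo.round(2),len(T),T[:,0].min().round(4),T[:,0].max().round(4),'slot',len(S),S.mean(0).round(4) if len(S) else '', (S[:,0].min().round(4),S[:,0].max().round(4)) if len(S) else '')
```

```text
0.1 28 0.4423 0.5086 slot 0  
0.12 29 0.4517 0.5091 slot 6 [0.4835 0.1307 0.032 ] (np.float64(0.4731), np.float64(0.4991))
0.14 39 0.4503 0.5102 slot 16 [0.4837 0.1514 0.0211] (np.float64(0.4741), np.float64(0.4887))
0.16 42 0.4514 0.5097 slot 17 [0.4826 0.1695 0.0216] (np.float64(0.4725), np.float64(0.4874))
0.18 30 0.4505 0.5105 slot 17 [0.4843 0.1895 0.0187] (np.float64(0.4752), np.float64(0.4875))
0.2 27 0.4497 0.5101 slot 13 [0.4844 0.2098 0.0157] (np.float64(0.4801), np.float64(0.4883))
0.22 25 0.4511 0.4996 slot 19 [0.4856 0.2298 0.0207] (np.float64(0.4761), np.float64(0.4922))
0.24 38 0.4518 0.4989 slot 15 [0.4835 0.2494 0.0214] (np.float64(0.4769), np.float64(0.4886))
0.26 43 0.4518 0.4991 slot 6 [0.4846 0.2668 0.0126] (np.float64(0.4822), np.float64(0.4882))
0.28 34 0.4537 0.5005 slot 0
```

```bash
python3 -m creep '{"translation":[[0,0,0],[0,0,0],[0,0,0],[0,0,0]],"turn":[[0,-0.05,0],[0,-0.05,0],[0,0,0],[0,0,0]],"grip":[0,0,0,0]}'
python3 - <<'E'
from h import *
A=Ro.from_euler('xyz',env.get_obs()['tool_rot'],degrees=True); print(A.as_matrix().round(3))
T=Ro.from_euler('z',-.5,degrees=True)*Ro.from_matrix(np.array([[0,1,0],[.951,0,-.309],[-.309,0,-.951]]))
delta([.480,.181,.124],T.as_euler('xyz',degrees=True))
E
```

```text
time_s: 7.92
tool_pos: [0.478, 0.1582, 0.1763]
tool_rot: [-180.0, 17.9, 89.4]
force: [0.7, 0.2, -0.2]
grip_width: 0.0078
grasp_force: 30.0
[[ 0.011  1.    -0.004]
 [ 0.951 -0.011 -0.307]
 [-0.308 -0.    -0.952]]
shift(cur) [0.473 0.022 0.534] shift(if turned first) [0.473 0.022 0.533] turn [-0.0003 -0.0005 -0.0007] deg 0.16866182707970642
```

```bash
python3 -m creep '{"translation":[[0.24,0.01,0.27],[0.24,0.01,0.27],[0,0,0],[0.05,0,0.16],[0,0,0]],"turn":[[0,0,0],[0,0,0],[0,0,0],[0,0,0],[0,0,0]],"grip":[0,0,0,0,0]}'
python3 - <<'E'
from h import *
s=cam('side');o=env.get_obs();p=o['tool_pos'];print(p,o['tool_rot'])
im=cv2.resize(s['frame'][120:235,220:310],(470,600),interpolation=cv2.INTER_CUBIC)
save('tilt.png',im)
E
```

```text
time_s: 8.55
tool_pos: [0.4794, 0.1816, 0.1098]
tool_rot: [-180.0, 18.0, 89.4]
force: [0.2, 0.0, -0.7]
grip_width: 0.0075
grasp_force: 30.0
[0.47968273 0.18199129 0.11018109] [179.98390977  17.98338689  89.4176329 ]
```

View pics/tilt.png

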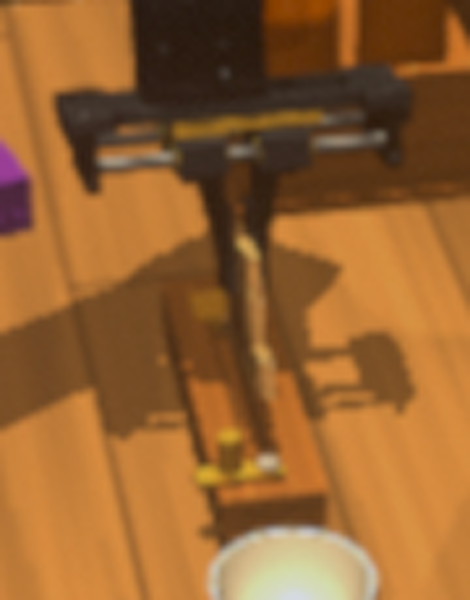

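The tilted plaque lines up with the slot. The heel is near (265,365), directly above the slot line that ends by the pivot at (268,462). I'll lower the tongue in.

```bash
python3 -m creep '{"translation":[[0.036,0,0.11],[0.036,0,0.11],[0.036,0,0.11],[0,0,0],[0,0,0]],"turn":[[0,0,0],[0,0,0],[0,0,0],[0,0,0],[0,0,0]],"grip":[0,0,0,0,0]}'
```

```text
time_s: 9.22
tool_pos: [0.4796, 0.1829, 0.082]
tool_rot: [180.0, 18.0, 89.5]
force: [0.4, -0.8, -1.2]
grip_width: 0.0075
grasp_force: 30.0
```

```bash
python3 -m creep '{"translation":[[0.071,0,-0.015],[0.066,0,-0.02],[0.066,0,-0.02],[0.066,0,-0.02],[0,0,0]],"turn":[[0,0,0],[0,0,0],[0,0,0],[0,0,0],[0,0,0]],"grip":[0,0,0,0,0]}'
```

```text
time_s: 9.85
tool_pos: [0.4796, 0.2059, 0.081]
tool_rot: [180.0, 18.0, 89.6]
force: [0.5, 0.5, -1.4]
grip_width: 0.0078
grasp_force: 30.0
```

```bash
python3 -m creep '{"translation":[[-0.04,0,0.071],[-0.04,0,0.071],[0,0,0]],"turn":[[0,0.025,0],[0,0.025,0],[0,0,0]],"grip":[0,0,0]}'
python3 - <<'E'
from h import *
o=env.get_obs();A=Ro.from_euler('xyz',o['tool_rot'],degrees=True); print(o['tool_pos'],'tip',o['tool_pos']+A.apply([.071,0,.0442]),'heel',o['tool_pos']+A.apply([-.073,0,.0442]))
E
```

```text
time_s: 10.22
tool_pos: [0.4797, 0.1952, 0.0723]
tool_rot: [180.0, 8.9, 89.3]
force: [1.0, 0.8, -0.3]
grip_width: 0.0081
grasp_force: 30.0
[0.4797319  0.19519689 0.07229042] tip [0.48049677 0.25846979 0.01760408] heel [0.47882945 0.11622536 0.03995897]
```

```bash
python3 -m creep '{"translation":[[-0.04,0,0.071],[-0.03,0,0.071],[0,0,0],[0,0,0]],"turn":[[0,0.025,0],[0,0.025,0],[0,0,0],[0,0,0]],"grip":[0,0,0,0]}'
python3 - <<'E'
from h import *
o=env.get_obs();A=Ro.from_euler('xyz',o['tool_rot'],degrees=True); print(o['tool_pos'],'tip',o['tool_pos']+A.apply([.071,0,.0442]),'heel',o['tool_pos']+A.apply([-.073,0,.0442]),o['force'],o['wrist_torque'])
E
```

```text
time_s: 10.72
tool_pos: [0.4795, 0.1895, 0.0613]
tool_rot: [-180.0, 0.1, 89.6]
force: [-0.5, 1.5, -1.5]
grip_width: 0.0076
grasp_force: 30.0
[0.47945173 0.18946078 0.06131592] tip [0.47994497 0.26037112 0.01697495] heel [0.47891999 0.11637505 0.01726104] [-0.53548     1.54981385 -1.53080787] [ 0.17179495  0.00152183 -0.00858265]
```

```bash
python3 -m creep '{"translation":[[0,0,0.02],[0,0,0.02],[0,0,0],[0,0,0]],"turn":[[0,0,0],[0,0,0],[0,0,0],[0,0,0]],"grip":[0,0,0,0]}'
python3 -m creep '{"translation":[[0,0,0.01],[0,0,0],[0,0,0]],"turn":[[0,0,0],[0,0,0],[0,0,0]],"grip":[0,0,0]}'
```

```text
time_s: 11.22
tool_pos: [0.4796, 0.1894, 0.0582]
tool_rot: [180.0, -0.0, 89.5]
force: [0.2, 2.0, -0.0]
grip_width: 0.0077
grasp_force: 30.0
time_s: 11.6
tool_pos: [0.4797, 0.1895, 0.0581]
tool_rot: [180.0, -0.0, 89.5]
force: [-1.1, 1.7, 5.6]
grip_width: 0.0079
grasp_force: 30.0
```

Floor contact came at the expected height (0.058 − 0.044 = 0.014 m). I'll release, rise and check.

```bash
python3 -m creep '{"translation":[[0,0,0],[0,0,0],[0,0,0],[0,0,-0.3],[0,0,-0.6]],"turn":[[0,0,0],[0,0,0],[0,0,0],[0,0,0],[0,0,0]],"grip":[0.4,0.4,0.4,0.4,0.4]}'
python3 -m creep '{"translation":[[-0.6,-0.14,-0.1],[-0.6,-0.14,0],[-0.1,0,0],[0,0,0]],"turn":[[0,0,0],[0,0,0],[0,0,0],[0,0,0]],"grip":[0.4,0.4,0.4,0.4]}'
python3 - <<'E'
from h import *
s=cam('side');t=cam('top')
im=np.zeros((600,790,3),np.uint8)
im[:,:395]=cv2.resize(s['frame'][130:235,230:300],(395,600),interpolation=cv2.INTER_CUBIC)
im[:390,400:]=cv2.resize(t['frame'][210:285,200:275],(390,390),interpolation=cv2.INTER_CUBIC)
save('seated.png',im)
W=world(s)[120:232,245:290].reshape(-1,3); P=W[(abs(W[:,0]-.48)<.012)&(W[:,1]>.1)&(W[:,1]<.25)&(W[:,2]>.05)&(W[:,2]<.1)]
for lo in np.arange(.1,.25,.015):
    k=P[(P[:,1]>lo)&(P[:,1]<lo+.015)]
    if len(k): print(lo.round(3),len(k),'ztop',k[:,2].max().round(4),'x',np.median(k[:,0]).round(4),np.polyfit(k[:,2],k[:,0],1).round(3) if len(k)>5 else '')
W=world(s);m=(abs(W[...,0]-.457)<.02)&(abs(W[...,1]-.093)<.02)&(W[...,2]>.052)&(W[...,2]<.075); print('knob',m.sum(),W[m].mean(0))
delta([.457,.0932,.051],[180,0,89.5])
E
```

```text
time_s: 12.22
tool_pos: [0.4778, 0.188, 0.128]
tool_rot: [-179.7, 0.2, 89.5]
force: [-0.0, 0.3, 0.5]
grip_width: 0.0345
grasp_force: 0.0
time_s: 12.72
tool_pos: [0.4564, 0.0852, 0.1374]
tool_rot: [180.0, -0.0, 89.4]
force: [0.7, 0.1, -0.4]
grip_width: 0.0349
grasp_force: 0.0
0.13 35 ztop 0.0909 x 0.4814 [0.026 0.479]
0.145 16 ztop 0.0879 x 0.4778 [0.096 0.472]
0.16 17 ztop 0.0875 x 0.4781 [0.102 0.472]
0.175 18 ztop 0.091 x 0.4779 [0.122 0.47 ]
0.19 18 ztop 0.0894 x 0.4782 [0.147 0.468]
0.205 13 ztop 0.0896 x 0.4796 [0.167 0.467]
0.22 11 ztop 0.0892 x 0.4798 [0.122 0.471]
knob 36 [0.45722075 0.08924661 0.06303838]
shift(cur) [0.083 0.007 1.078] shift(if turned first) [0.083 0.007 1.078] turn [ 0.     -0.0001  0.0005] deg 0.08826992236804165
```

View pics/seated.png

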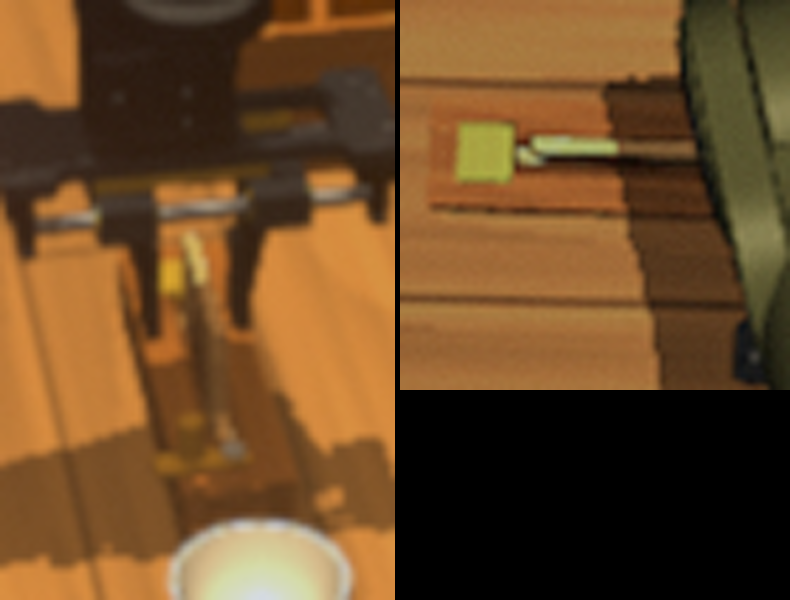

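The plaque is seated: its top is level at z≈0.089 and the tongue runs under the catch (right crop (525,155)). The knob is at left crop (192,430), with the fingers above it. I'll descend and grip the knob gently.

```bash
python3 -m creep '{"translation":[[0.085,0,0.2],[0,0,0.3],[0,0,0.3],[0,0,0.25],[0,0,0]],"turn":[[0,0,0],[0,0,0],[0,0,0],[0,0,0],[0,0,0]],"grip":[0.4,0.4,0.4,0.4,0.4]}'
python3 -m creep '{"translation":[[0,0,0],[0,0,0],[0,0,0],[0,0,0],[0,0,0]],"turn":[[0,0,0],[0,0,0],[0,0,0],[0,0,0],[0,0,0]],"grip":[0,0,0,0,0]}' 8
```

```text
time_s: 13.45
tool_pos: [0.4553, 0.0929, 0.0514]
tool_rot: [-179.8, 0.1, 89.6]
force: [-0.2, 0.3, 0.3]
grip_width: 0.0347
grasp_force: 0.0
time_s: 14.08
tool_pos: [0.4557, 0.0923, 0.0534]
tool_rot: [-179.9, -0.0, 89.5]
force: [-3.7, 1.3, 3.1]
grip_width: 0.0138
grasp_force: 8.0
```

```bash
python3 -m creep '{"translation":[[0.085,0.02,0],[0.076,0.045,0],[0.061,0.065,0],[0,0,0]],"turn":[[0,0,0],[0,0,0],[0,0,0],[0,0,0]],"grip":[0,0,0,0]}'
python3 -m creep '{"translation":[[0.039,0.076,0],[0.014,0.085,0],[0,0.02,0],[0,0,0],[0,0,0]],"turn":[[0,0,0],[0,0,0],[0,0,0],[0,0,0],[0,0,0]],"grip":[0,0,0,0,0]}'
```

```text
time_s: 14.58
tool_pos: [0.4624, 0.1135, 0.0526]
tool_rot: [-179.5, -0.2, 89.6]
force: [-12.1, 8.3, 7.0]
grip_width: 0.0135
grasp_force: 8.0
time_s: 15.2
tool_pos: [0.4781, 0.1165, 0.0521]
tool_rot: [-179.6, -0.1, 89.6]
force: [-7.1, 5.6, 0.5]
grip_width: 0.0137
grasp_force: 8.0
```

```bash
python3 -m creep '{"translation":[[-0.02,0.025,0],[0,0,0],[0,0,0]],"turn":[[0,0,0],[0,0,0],[0,0,0]],"grip":[0,0,0]}'
python3 -m creep '{"translation":[[0,0,0],[0,0,0],[0,0,0],[0,0,-0.4],[0,0,-0.6]],"turn":[[0,0,0],[0,0,0],[0,0,0],[0,0,0],[0,0,0]],"grip":[0.35,0.35,0.35,0.35,0.35]}'
python3 -m creep '{"translation":[[-0.5,-0.6,-0.7],[-0.5,-0.6,-0.6],[-0.5,-0.5,-0.1],[-0.6,0,0],[0,0,0]],"turn":[[0,0,0],[0,0,0],[0,0,0],[0,0,0],[0,0,0]],"grip":[0.35,0.35,0.35,0.35,0.35]}'
python3 - <<'E'
from h import *
s=cam('side');t=cam('top')
im=np.zeros((600,790,3),np.uint8)
im[:,:395]=cv2.resize(s['frame'][140:240,230:296],(395,600),interpolation=cv2.INTER_CUBIC)
im[:300,400:]=cv2.resize(t['frame'][210:270,200:278],(390,300),interpolation=cv2.INTER_CUBIC)
save('end.png',im)
for n,c in(('side',s),('top',t)):
    W=world(c);m=(abs(W[...,0]-.48)<.025)&(abs(W[...,1]-.112)<.022)&(W[...,2]>.052)&(W[...,2]<.075); print('knob',n,m.sum(),W[m].mean(0))
E
```

```text
time_s: 15.58
tool_pos: [0.4782, 0.1165, 0.052]
tool_rot: [-179.4, -0.2, 89.6]
force: [-11.3, 9.2, 4.6]
grip_width: 0.0136
grasp_force: 8.0
time_s: 16.2
tool_pos: [0.483, 0.1113, 0.1332]
tool_rot: [-179.9, 0.1, 89.4]
force: [0.9, -0.6, 0.8]
grip_width: 0.0302
grasp_force: 0.0
time_s: 16.82
tool_pos: [0.3844, -0.0259, 0.2194]
tool_rot: [179.8, -0.3, 89.1]
force: [-0.8, 0.8, 0.1]
grip_width: 0.0302
grasp_force: 0.0
knob side 34 [0.47944919 0.11378916 0.06391454]
knob top 24 [0.47891872 0.11827826 0.06723816]
```

View pics/end.png

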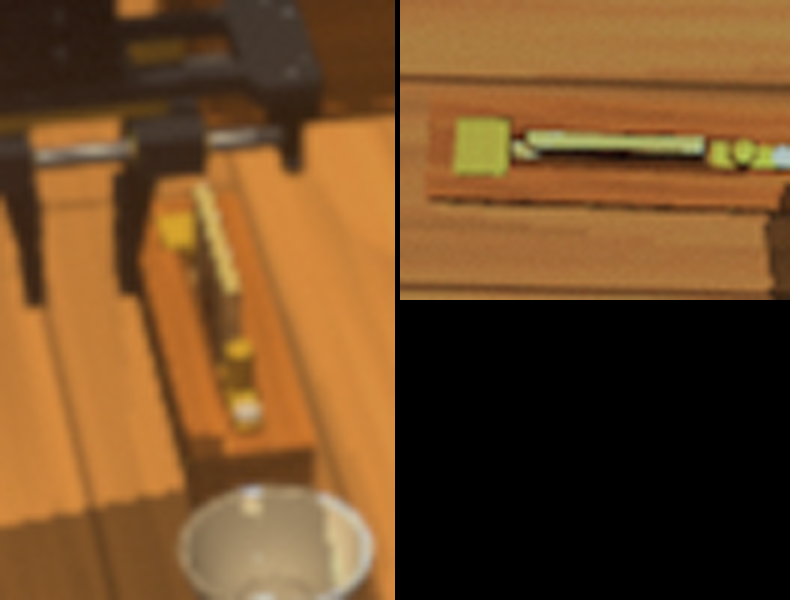

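The plaque stands in the slot with its tongue under the catch (right crop (520,150)). The latch lies straight over the heel (arm at (745,152)), its knob within about 1 mm of the slot line. The arm is clear of everything.

```bash
python3 -c "
from cell import env
print(env.sign_off())"
```

```text
the job is handed in; nothing more can be done
None
```

I mounted the keyed plaque upright in the stand, with its tongue under the catch and the latch turned over its heel, and handed the job in at about 17 s; no verdict came back, and I did not re-measure the plain plaque or the other goods afterwards.

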